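# Refill the travel atomiser at the dock

## Task

At the perfume table, first push the refill station's open drawer fully home until it clicks in at its detent. Then stand the metal travel atomiser, foot down, in the round dock on top of the station and press it firmly down against the sprung filling nipple until its foot sits hard on the dock's floor. Finish still holding it pressed down there (do not let go, the spring would lift it), and leave the other bottles and the flask where they stand.

Things in the scene. Friction and masses are not known exactly. Their poses are not given: they have to be found in the camera images.
- station: (all sizes in mm) low pale wooden box, 160 (its x) by 130 (its y) by 60 high, fixed to the table; origin at the centre of its underside; the drawer is in its -x end and opens along its -x; pushing the drawer home is motion along its +x. On the table it stands with the drawer end to the robot's right (yaw about 1.57, give or take 0.4)
- drawer (a joint): opening of the drawer, m: 0 fully home, up to 0.11. Slides with about 1 N friction; over the last 10 mm or so a sprung ball detent resists with some 5 N and then draws the drawer in to a hard stop at 0
- drawer_knob (a point): centre of the outer face of the drawer's round brass knob, 30 above the table; it moves with the drawer. The knob has diameter 18, stands 14 out of the drawer's upright wooden front (126 wide, from 7 to 53 above the table); the knob or the front may be pushed. With the drawer home it lies 104 from the station's origin along the station's -x
- dock: round aluminium dock fixed on the station's top, 30 from the station's origin along its +x; outer diameter 48 to 54, rim 18 above the station's top (78 above the table). Its socket is 30 in diameter, flaring to 36 at the rim, and 14 deep to a hard steel floor; origin at the centre of its underside; z up
- dock_seat (a point): centre of the dock's hard floor, 64 above the table, 14 below the rim; z up
- nipple (a joint): how far the sprung brass filling nipple (diameter 8) in the middle of the dock is pressed down, m: at 0 it stands 8 mm above the dock's floor, at 0.008 it is flush with it. The spring pushes back with 2 N at first and 6 N when flush; a push that stays at about 10 to 15 N holds the atomiser hard on the floor (if the push sags to 6 N once motion stops, press on a little further)
- atomiser: plain brushed-metal cylinder, diameter 24, height 100, with a dark groove 65 to 70 above its foot below the cap; about 70 g; stands upright on the table at the robot's left; origin at the centre of its foot (underside), z up; grip it across its diameter in its upper half
- atomiser_base (a point): centre of the atomiser's flat foot (same point as its origin)
- amber_bottle: amber round bottle with black cap and paper label, diameter 56, height 125; origin at the centre of its underside; bystander, leave it
- dropper_a: small white dropper bottle, diameter 32, with a black rubber teat, 112 high in all; origin at the centre of its underside; bystander, leave it
- dropper_b: another such dropper bottle, diameter 32, 112 high, standing beyond the atomiser on the robot's left; bystander, leave it
- flask: round clear glass flask, diameter 80, height 88; origin at the centre of its underside; bystander, leave it
Mind the look-alikes: they are no part of the job. Leave any red look-alike of the atomiser alone. Of the things that look like the station, the smaller one is meant.

How it is judged:
By the outcome, as a careful person would: the job done as asked, in the order asked, and still so for the second after the job is handed in, while the arm keeps its last pose, push and grip.
It also fails if it takes over 51 s, if anything falls off the work surface, if the arm or the gripper's body presses on something with over 40 N, if the wrist force passes 120 N, or if a joint passes its speed limit or range.

## Robot

A 6-joint arm with a two-finger parallel gripper is mounted at the origin on the work surface. World frame = base frame: x ahead of the robot, y to its left, z up, the work surface at z = 0. Lengths are in m, angles in rad, forces in N, time in s.
With the tool pointing down it reaches from about 0.4 to 0.825 m from the base axis. Payload 7 kg.
Tool frame: the origin (TCP) lies midway between the tips of the shut fingers; the grasp point (between the pads) lies hold_point_z behind it (hold_point_z is the distance from the TCP to the grasp point, in m); z points along the fingers, y is the line along which they close (so a half turn about z gives the same grasp; the last joint's range is limited). The gripper opens to 88 mm and grips with 3 to 60 N. Pads are 19 mm wide; open, the fingers measure 130 mm over their backs; the gripper's body (78 mm by 193 mm) begins 47 mm behind the grasp point.
Start: joints at [-0.954, 0.359, 0.012, 0, -1.224, -0.288], TCP at [0.218, -0.639, 0.199] pointing down, gripper open.
Joint ranges: [-3.07, 3.07], [-1.43, 2.12], [-1.02, 1.25], [-3.03, 1.67], [-3.05, -0], [-3.03, 3.03]. Speed limits (rad/s): [2.39, 2.39, 3.01, 3.14, 3.14, 3.14].

## Interface

Orientations are given as [roll, pitch, yaw] about the fixed x, y, z axes, in that order (R = Rz(yaw) Ry(pitch) Rx(roll)).
In Python, from station import * gives the robot as it stands.
- The arm moves only by the tool apply_moves, never from a script. Its argument "steps" is a list of rows, each an object with "translation": the shift along the world's x, y, z scaled (see below), a list of three; "rotation": the turn, a rotation vector about the world's x, y, z scaled (see below), a list of three. A call has exactly 10 rows; each row is the pose to reach, as a shift and turn from the pose commanded when the call began; what a row does not reach only later rows make up. The controller multiplies each number of a shift by 250 mm and each number of a turn by 30 degrees. A row lasts 1/12 s, in which the tool goes at most 41.7 mm and 7.16 degrees, less where a joint would pass 70% of its speed; a pose out of reach is approached as far as the arm can. A call with a number of a shift or a turn outside -1 to 1 is refused whole. A call with a gripper value outside its range is refused whole. "jaw" is the closure, from -1 (fully open) to 1 (shut), so that 0 is half open, set as the call begins (left out, the last holds). The fingers move at their own pace and stop on an object; "newtons" is the grip in N (left out, the last holds). Time passes only in rows, so rows that repeat a pose let the fingers close, or fill a call up. It gives the time, the measured TCP pose, the force, the opening and the grip force at its end, in the units of the state.
- get_state(): the state, without advancing time (a new reading comes with each control period).
- grab_frame(name): name is "side" or "top"; returns the picture (384x512x3 uint8, blue, green, red); there is no depth.
- camera_model(name): a dict with "fx", "fy", "cx", "cy" (pixels), "k1" (the pictures are not rectified: a ray, as slopes to the right and down, at radius r is drawn at 1 + k1 r^2 times it, then the intrinsics apply), "xyz" and "rotation" of the camera in the world. Camera axes: x right, y down, z forward; pixel columns grow to the right and rows downward; lengths in m; the calibration is good to about 2 mm. A picture is of the moment at which its call begins. camera_model takes no time and is no camera call.
- job_done(): hands the job in; it is judged then, once.
The state is a dict: "t": time; "q": joint angles; "qd": joint speeds; "joint_efforts": joint torques, N m; "eef_pos": TCP position; "ee_rot": TCP orientation; "force": force on the tool from outside, world axes, zero at the start; "moment": the same for the moment, N m; "width": finger opening in m; "gripper_force": force on a finger pad.
Only numpy, scipy, OpenCV 4.12 (cv2) and the standard library are available. Lean on these libraries where they do the work, as an engineer would, in place of code of your own. Each camera call takes 0.05 s, during which the arm holds its last target. There are 200 camera calls.

## Working session

There is one attempt and no reset: what is moved stays moved. The work goes in short steps, Python scripts to look and compute and a tool call to move; the robot and the scene stay as the last step left them, time stands still between calls to the robot, and variables do not carry over. Pictures are saved under pics/ and viewed, at most 10 in all, crops included, and the job is handed in when it is done.

Besides the shell and the picture viewer there is one more tool, called after "Call:" by a JSON object that holds its "name" and its "arguments", one argument or row to a line. apply_moves: Moves the arm, as the interface text tells. Shifts and turns lie within -1 to 1; 1 stands for 250 mm of shift or 30 degrees of turn. Its arguments: {"type":"object","properties":{"steps":{"type":"array"},"jaw":{"type":"number"},"newtons":{"type":"number"}},"required":["steps"]}

```bash
mkdir -p pics; ls
python3 - <<'E'
from station import *
import cv2
s=get_state();print(s)
for n in("side","top"):
    cv2.imwrite(f"pics/{n}0.png",grab_frame(n));print(n,camera_model(n))
E
```

```text
pics
{'t': 0.0, 'q': array([-9.53907728e-01,  3.59391610e-01,  1.11015691e-02, -3.43922070e-04,
       -1.22411904e+00, -2.88091381e-01]), 'qd': array([ 7.60554619e-04, -1.54390632e-03, -3.03422755e-06,  2.27723910e-04,
        7.30446475e-04, -3.68015661e-04]), 'joint_efforts': array([ 9.13797812e-04, -5.82720208e+01,  2.93062913e+01,  6.99699104e+00,
        6.91094989e-03, -1.58930366e-04]), 'eef_pos': array([ 0.21775948, -0.63835992,  0.19773939]), 'ee_rot': array([ 3.13995450e+00, -1.48275440e-04, -2.81291243e+00]), 'force': array([-0.25213465,  0.33172976, -0.39594019]), 'moment': array([ 0.03219067, -0.01464432, -0.04726566]), 'gripper_force': 0.0, 'width': 0.08737245149660067}
side {'fx': 471.44024047833705, 'fy': 471.44024047833705, 'cx': 254.07001551372105, 'cy': 189.9975431997098, 'k1': -0.17145025727084465, 'xyz': array([0.25536785, 0.86611006, 0.9627696 ]), 'rotation': array([-2.38191855, -0.00972267, -2.86632117])}
top {'fx': 437.20846221872387, 'fy': 437.20846221872387, 'cx': 253.4800395359542, 'cy': 195.23862307140737, 'k1': 0.021262911224495456, 'xyz': array([0.19549511, 0.05458093, 1.44069077]), 'rotation': array([-2.92899995,  0.00496705, -1.55082633])}
```

View pics/side0.png

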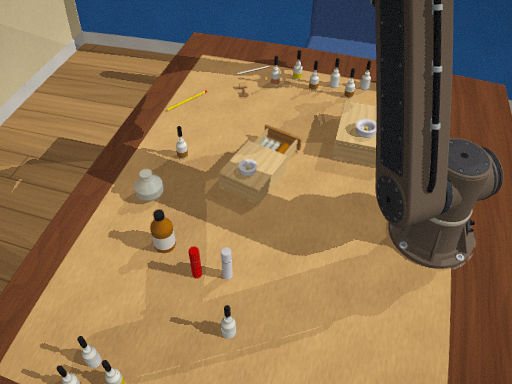

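View pics/top0.png

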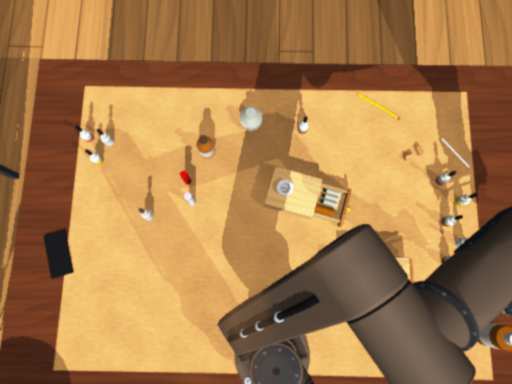

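The side view shows the smaller station with its dock at (248,168) and its drawer open towards (290,140). The metal atomiser is at (227,263), next to the red look-alike at (195,262). In the top view the dock is at (285,187), the drawer front at (346,207) and the atomiser at (190,199). I'll enlarge crops to get precise pixels.

Run:
```python
import cv2,numpy as np
s=cv2.imread("pics/side0.png");t=cv2.imread("pics/top0.png")
def crop(im,x,y,w,h,k):
    c=cv2.resize(im[y:y+h,x:x+w],None,fx=k,fy=k,interpolation=cv2.INTER_CUBIC)
    for i in range(0,w,10):
        cv2.line(c,(i*k,0),(i*k,6 if i%50 else 14),(0,0,255),1)
        if i%20==0: cv2.putText(c,str(x+i),(i*k,24),0,.35,(0,0,255))
    for i in range(0,h,10):
        cv2.line(c,(0,i*k),(6,i*k),(0,0,255),1)
        if i%20==0: cv2.putText(c,str(y+i),(8,i*k+4),0,.35,(0,0,255))
    return c
cv2.imwrite("pics/c1.png",np.hstack([crop(s,210,115,100,100,4),crop(t,260,155,100,100,4)]))
cv2.imwrite("pics/c2.png",np.hstack([crop(s,180,230,65,65,6),crop(t,165,160,65,65,6)]))
```

```text
(no output)
```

View pics/c1.png

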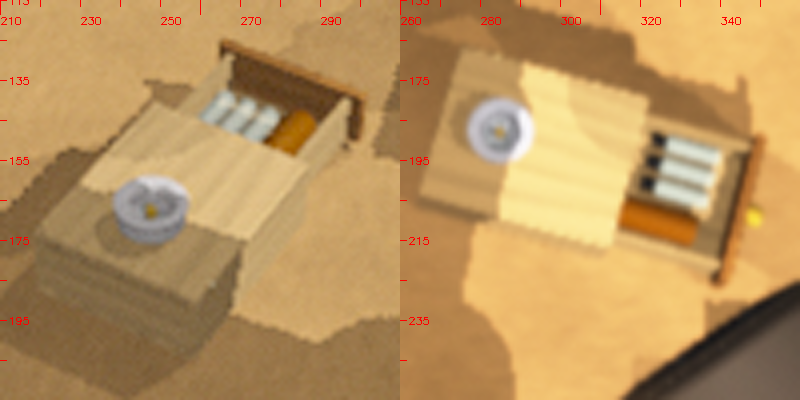

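View pics/c2.png

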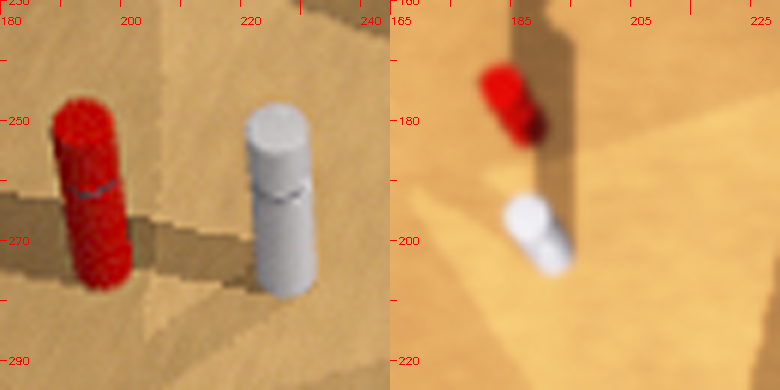

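Side view (in full-frame pixels): dock rim centre (247.7,165.5), nipple tip (247.7,167.5), atomiser top (226,251), foot (227.5,276). Top view: dock rim (285,187.5), knob (348.7,209), atomiser top (187.8,195.8), foot (192,202.5). Next I'll triangulate these and fit the station outline.

```bash
cat > h.py <<'E'
import numpy as np, cv2
from scipy.spatial.transform import Rotation as R
from station import *
def ray(n,u,v):
    c=camera_model(n); d=np.array([(u-c["cx"])/c["fx"],(v-c["cy"])/c["fy"]])
    s=d.copy()
    for _ in range(20): s=d/(1+c["k1"]*(s@s))
    w=R.from_euler("xyz",c["rotation"]).as_matrix()@np.r_[s,1]
    return np.array(c["xyz"]),w/np.linalg.norm(w)
def onz(n,u,v,z):
    o,d=ray(n,u,v); return o+d*(z-o[2])/d[2]
def tri(a,b):
    o,d=ray("side",*a);p,e=ray("top",*b)
    t=np.linalg.lstsq(np.c_[d,-e],p-o,rcond=None)[0]
    x,y=o+d*t[0],p+e*t[1]; return (x+y)/2,np.linalg.norm(x-y)
E
python3 - <<'E'
from h import *
np.set_printoptions(precision=4,suppress=True)
print("rim",tri((247.5,165.5),(284.7,187.2)),"nip",tri((247.5,167.5),(284.5,187.7)))
print("attop",tri((226,251),(187.6,195.6)),"foot",tri((227.3,275.8),(192,202.3)))
print("rimz",onz("side",247.5,165.5,.078),onz("top",284.7,187.2,.078))
print("atz",onz("side",226,251,.1),onz("top",187.6,195.6,.1),onz("side",227.3,275.8,0),onz("top",192,202.3,0))
print("red",onz("side",194,250,.1),onz("top",183.5,174,.1))
c=[onz("top",u,v,.06)[:2] for u,v in[(275.3,167.3),(321.8,179.3),(312.3,216),(264.3,204.8)]];print(c)
c=np.array(c);ce=c.mean(0);print("cen",ce,[np.linalg.norm(c[i]-c[i-1]) for i in range(4)])
for a,b in((1,0),(2,3)): d=c[b]-c[a];print("yaw",np.arctan2(d[1],d[0]))
c=[onz("side",u,v,.06)[:2] for u,v in[(218.5,172),(247,139.7),(287,157.7),(261.2,190.5)]];print(c)
print("knob",onz("top",348.5,209,.03), "front top",onz("top",349,189.3,.053),onz("top",339,225.5,.053),onz("side",265.5,125.3,.053),onz("side",300.5,140,.053))
print("bystanders: amber",onz("top",203,147,.12),"dropb foot",onz("top",148,216,0),"dropb top(side)",onz("side",227,309,.11))
E
```

```text
rim (array([ 0.5187, -0.0324,  0.0742]), np.float64(0.000288686854190179)) nip (array([ 0.5187, -0.0322,  0.0668]), np.float64(0.00016329525290647507))
attop (array([0.4799, 0.274 , 0.098 ]), np.float64(0.0003013559866669536)) foot (array([ 0.4794,  0.2745, -0.0031]), np.float64(0.001308104726423913))
rimz [ 0.5177 -0.0285  0.078 ] [ 0.5176 -0.0321  0.078 ]
atz [0.4792 0.2754 0.1   ] [0.4796 0.2737 0.1   ] [0.4793 0.2764 0.    ] [0.4781 0.274  0.    ]
red [0.5495 0.2932 0.1   ] [0.5494 0.2903 0.1   ]
[array([ 0.5883, -0.0022]), array([ 0.5505, -0.1537]), array([ 0.429 , -0.1218]), array([0.4625, 0.032 ])]
cen [ 0.5076 -0.0614] [np.float64(0.13027114562091946), np.float64(0.15613085697247706), np.float64(0.12560513351006353), np.float64(0.15741648339898304)]
yaw 1.3268325466782545
yaw 1.3563510892348276
[array([0.5921, 0.0004]), array([ 0.5555, -0.1523]), array([ 0.4248, -0.1091]), array([0.4614, 0.035 ])]
knob [ 0.4596 -0.2441  0.03  ] front top [ 0.5204 -0.2425  0.053 ] [ 0.4012 -0.2076  0.053 ] [ 0.5226 -0.2417  0.053 ] [ 0.4049 -0.2042  0.053 ]
bystanders: amber [0.6336 0.2297 0.12  ] dropb foot [0.4288 0.4184 0.    ] dropb top(side) [0.4297 0.4205 0.11  ]
```

Heights agree to within about 4 mm, and the separate estimates of the axis agree too. Station yaw is about 1.31, the dock is at (0.518,-0.031), the drawer is about 87 mm open and the atomiser is at (0.479,0.275). First move: shut the jaw, swing towards the knob and start turning.

Call:
{"name": "apply_moves", "arguments": {
  "steps": [
    {"translation":[0.08,0.1,0],"rotation":[0,0,0.1]},
    {"translation":[0.16,0.2,0],"rotation":[0,0,0.2]},
    {"translation":[0.24,0.3,0],"rotation":[0,0,0.3]},
    {"translation":[0.32,0.4,0],"rotation":[0,0,0.4]},
    {"translation":[0.4,0.5,0],"rotation":[0,0,0.5]},
    {"translation":[0.48,0.6,0],"rotation":[0,0,0.6]},
    {"translation":[0.56,0.7,0],"rotation":[0,0,0.7]},
    {"translation":[0.64,0.8,0],"rotation":[0,0,0.8]},
    {"translation":[0.72,0.9,0],"rotation":[0,0,0.9]},
    {"translation":[0.8,1.0,0],"rotation":[0,0,1.0]}
  ],
  "jaw": 1,
  "newtons": 20
}}

```text
t: 0.93
eef_pos: [0.4185, -0.3873, 0.1984]
ee_rot: [3.141, 0.0, -2.287]
force: [0.1, 0.2, 0.5]
width: 0.0267
gripper_force: 0.0
```

Run:
```python
from h import *
import station
print([n for n in dir(station) if not n.startswith("_")], getattr(station,"hold_point_z",None))
s=get_state();print(s["t"],s["eef_pos"],s["ee_rot"],s["width"],s["q"])
print("big",[onz("side",u,v,.09)[:2].round(3) for u,v in[(350,104),(337,146),(366,127)]])
```

```text
['Unreachable', 'camera_model', 'get_state', 'grab_frame', 'hold_point_z', 'job_done'] 0.0188
0.9333 [ 0.41846774 -0.38729256  0.19843669] [ 3.14110777e+00  2.10279216e-05 -2.28669028e+00] 0.02668951599488682 [-4.03782242e-01  1.87729577e-01 -2.23740563e-01 -1.84249309e-04
 -1.15978119e+00 -3.12038049e-01]
big [array([ 0.284, -0.378]), array([ 0.294, -0.165]), array([ 0.223, -0.277])]
```

Call:
{"name": "apply_moves", "arguments": {
  "steps": [
    {"translation":[0.02,0.07,-0.05],"rotation":[0,0,0.15]},
    {"translation":[0.05,0.15,-0.12],"rotation":[0,0,0.3]},
    {"translation":[0.07,0.22,-0.2],"rotation":[0,0,0.45]},
    {"translation":[0.09,0.29,-0.28],"rotation":[0,0,0.6]},
    {"translation":[0.11,0.36,-0.36],"rotation":[0,0,0.75]},
    {"translation":[0.11,0.36,-0.45],"rotation":[0,0,0.87]},
    {"translation":[0.11,0.36,-0.54],"rotation":[0,0,0.87]},
    {"translation":[0.11,0.36,-0.62],"rotation":[0,0,0.87]},
    {"translation":[0.11,0.36,-0.67],"rotation":[0,0,0.87]},
    {"translation":[0.11,0.36,-0.69],"rotation":[0,0,0.87]}
  ]
}}

```text
t: 1.77
eef_pos: [0.4438, -0.2982, 0.0238]
ee_rot: [3.138, 0.0, -1.834]
force: [0.7, 0.8, -0.4]
width: 0.0002
gripper_force: 0.0
```

Run:
```python
from h import *
a=grab_frame("side")[100:240,210:410];b=grab_frame("top")[140:280,250:400]
cv2.imwrite("pics/p1.png",np.hstack([cv2.resize(a,None,fx=2.2,fy=2.2),cv2.resize(b,None,fx=2.2,fy=2.2)]))
s=get_state();print(s["t"],s["eef_pos"],s["ee_rot"],s["force"])
```

```text
1.8667 [ 0.44466602 -0.29864365  0.02524931] [ 3.13926670e+00 -6.29951208e-05 -1.83373745e+00] [-0.29462108  0.05792308 -0.04110005]
```

View pics/p1.png

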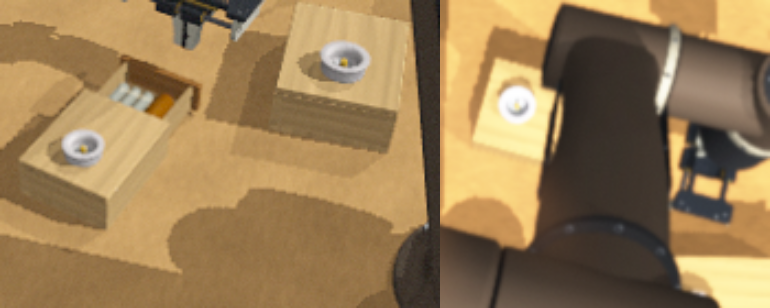

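The left panel shows the shut fingers poised behind the open drawer front, clear of both stations. The right panel shows the arm covering the drawer from above, with the smaller dock at (517,105). Next I'll push along the station axis (0.258,0.966).

Call:
{"name": "apply_moves", "arguments": {
  "steps": [
    {"translation":[0.015,0.055,0],"rotation":[0,0,0]},
    {"translation":[0.03,0.11,0],"rotation":[0,0,0]},
    {"translation":[0.04,0.15,0],"rotation":[0,0,0]},
    {"translation":[0.05,0.185,0],"rotation":[0,0,0]},
    {"translation":[0.059,0.22,0],"rotation":[0,0,0]},
    {"translation":[0.068,0.255,0],"rotation":[0,0,0]},
    {"translation":[0.077,0.29,0],"rotation":[0,0,0]},
    {"translation":[0.086,0.325,0],"rotation":[0,0,0]},
    {"translation":[0.095,0.357,0],"rotation":[0,0,0]},
    {"translation":[0.103,0.386,0],"rotation":[0,0,0]}
  ]
}}

```text
t: 2.7
eef_pos: [0.4715, -0.2014, 0.0262]
ee_rot: [-3.142, 0.0, -1.833]
force: [0.2, 0.2, -0.1]
width: 0.0002
gripper_force: 0.0
```

Call:
{"name": "apply_moves", "arguments": {
  "steps": [
    {"translation":[0.003,0.012,0],"rotation":[0,0,0]},
    {"translation":[0.006,0.024,0],"rotation":[0,0,0]},
    {"translation":[0.009,0.036,0],"rotation":[0,0,0]},
    {"translation":[0.012,0.047,0],"rotation":[0,0,0]},
    {"translation":[0.015,0.057,0],"rotation":[0,0,0]},
    {"translation":[0.018,0.066,0],"rotation":[0,0,0]},
    {"translation":[0.02,0.074,0],"rotation":[0,0,0]},
    {"translation":[0.022,0.081,0],"rotation":[0,0,0]},
    {"translation":[0.023,0.087,0],"rotation":[0,0,0]},
    {"translation":[0.025,0.093,0],"rotation":[0,0,0]}
  ]
}}

```text
t: 3.53
eef_pos: [0.4774, -0.179, 0.0262]
ee_rot: [3.142, 0.0, -1.834]
force: [0.2, 0.2, -0.5]
width: 0.0006
gripper_force: 0.0
```

Run:
```python
from h import *
a=grab_frame("side")[90:220,200:330]
cv2.imwrite("pics/p2.png",cv2.resize(a,None,fx=4,fy=4,interpolation=cv2.INTER_CUBIC))
s=get_state();print(s["eef_pos"],s["force"])
```

```text
[ 0.47754214 -0.17884776  0.02617916] [-0.42462734  0.06379102 -0.26344942]
```

View pics/p2.png

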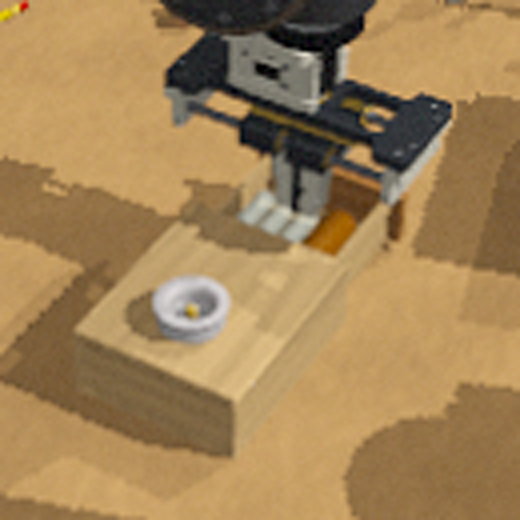

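```bash
cat >> h.py <<'E'
def proj(n,P):
    c=camera_model(n);M=R.from_euler("xyz",c["rotation"]).as_matrix()
    p=M.T@(np.array(P)-c["xyz"]);s=p[:2]/p[2];s=s*(1+c["k1"]*(s@s))
    return np.array([c["fx"]*s[0]+c["cx"],c["fy"]*s[1]+c["cy"]])
E
python3 - <<'E'
from h import *
f=lambda P:((proj("side",P)-[200,90])*4).round()
print("TCP now",f([.4775,-.179,.026]),"knob est",f([.4596,-.2441,.03]))
print("prev", ((proj("side",[.4447,-.2986,.0252])-[210,100])*2.2).round())
print("p1 tip at", onz("side",210+185/2.2,100+46/2.2,.025), "p2 tip", onz("side",275,142.5,.026))
E
```

```text
TCP now [298. 230.] knob est [341. 177.]
prev [184.  57.]
p1 tip at [ 0.44853474 -0.3240112   0.025     ] p2 tip [ 0.4815169  -0.20216711  0.026     ]
```

Run:
```python
from h import *
im=grab_frame("side"); cv2.imwrite("pics/raw3.png",im)
x,y,k=250,105,8
a=cv2.resize(im[y:y+60,x:x+60],None,fx=k,fy=k,interpolation=cv2.INTER_CUBIC)
for z,c in((.026,(0,0,255)),(.046,(0,255,0)),(.066,(255,0,0))):
    u,v=(proj("side",[.4775,-.179,z])-[x,y]+.5)*k; cv2.drawMarker(a,(int(u),int(v)),c,0,14,1)
p=cv2.imread("pics/p1.png")[0:130,90:250]
b=cv2.resize(p,None,fx=2,fy=2)[:,:310]
for z,c in((.025,(0,0,255)),(.045,(0,255,0)),(.065,(255,0,0))):
    u,v=((proj("side",[.4447,-.2986,z])-[210,100]+.5)*2.2-[90,0])*2; cv2.drawMarker(b,(int(u),int(v)),c,0,14,1)
b=cv2.copyMakeBorder(b,0,a.shape[0]-b.shape[0],0,0,0)
cv2.imwrite("pics/d.png",np.hstack([a,b]))
```

```text
(no output)
```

View pics/d.png

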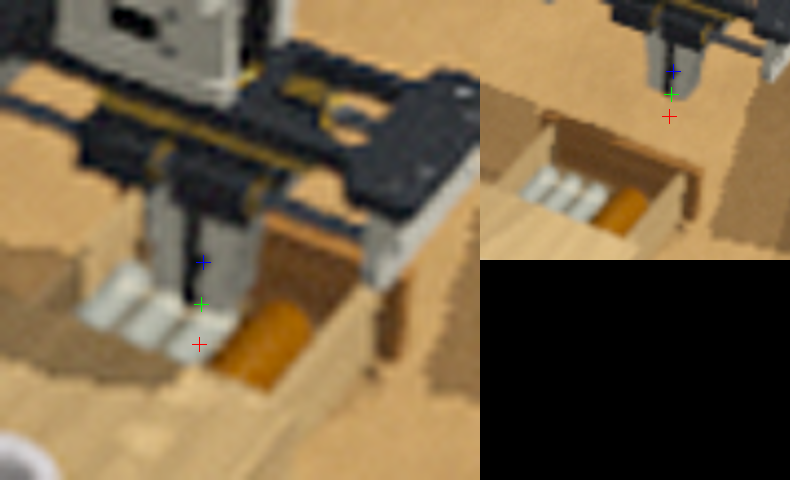

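The overlay shows the fingertips drawn about 20–29 mm above where the reported TCP should be. So they passed over the drawer front with no force, and the drawer has not moved. I'll lift, back out, and probe the true tip height carefully.

Call:
{"name": "apply_moves", "arguments": {
  "steps": [
    {"translation":[0,0,0.06],"rotation":[0,0,0]},
    {"translation":[0,0,0.14],"rotation":[0,0,0]},
    {"translation":[0,0,0.2],"rotation":[0,0,0]},
    {"translation":[-0.03,-0.11,0.2],"rotation":[0,0,0]},
    {"translation":[-0.06,-0.23,0.2],"rotation":[0,0,0]},
    {"translation":[-0.09,-0.35,0.2],"rotation":[0,0,0]},
    {"translation":[-0.128,-0.479,0.2],"rotation":[0,0,0]},
    {"translation":[-0.128,-0.479,0.13],"rotation":[0,0,0]},
    {"translation":[-0.128,-0.479,0.05],"rotation":[0,0,0]},
    {"translation":[-0.128,-0.479,0],"rotation":[0,0,0]}
  ]
}}

```text
t: 4.47
eef_pos: [0.4444, -0.2994, 0.0248]
ee_rot: [3.141, 0.0, -1.836]
force: [-0.1, -0.4, -0.4]
width: 0.0007
gripper_force: 0.0
```

Call:
{"name": "apply_moves", "arguments": {
  "steps": [
    {"translation":[0,0,-0.008],"rotation":[0,0,0]},
    {"translation":[0,0,-0.016],"rotation":[0,0,0]},
    {"translation":[0,0,-0.024],"rotation":[0,0,0]},
    {"translation":[0,0,-0.032],"rotation":[0,0,0]},
    {"translation":[0,0,-0.04],"rotation":[0,0,0]},
    {"translation":[0,0,-0.044],"rotation":[0,0,0]},
    {"translation":[0,0,-0.048],"rotation":[0,0,0]},
    {"translation":[0,0,-0.052],"rotation":[0,0,0]},
    {"translation":[0,0,-0.056],"rotation":[0,0,0]},
    {"translation":[0,0,-0.06],"rotation":[0,0,0]}
  ]
}}

```text
t: 5.3
eef_pos: [0.4455, -0.2988, 0.0112]
ee_rot: [-3.141, 0.0, -1.834]
force: [0.7, -0.4, 0.7]
width: 0.0001
gripper_force: 0.0
```

Call:
{"name": "apply_moves", "arguments": {
  "steps": [
    {"translation":[0,0,-0.004],"rotation":[0,0,0]},
    {"translation":[0,0,-0.008],"rotation":[0,0,0]},
    {"translation":[0,0,-0.012],"rotation":[0,0,0]},
    {"translation":[0,0,-0.016],"rotation":[0,0,0]},
    {"translation":[0,0,-0.02],"rotation":[0,0,0]},
    {"translation":[0,0,-0.024],"rotation":[0,0,0]},
    {"translation":[0,0,-0.028],"rotation":[0,0,0]},
    {"translation":[0,0,-0.032],"rotation":[0,0,0]},
    {"translation":[0,0,-0.034],"rotation":[0,0,0]},
    {"translation":[0,0,-0.036],"rotation":[0,0,0]}
  ]
}}

```text
t: 6.13
eef_pos: [0.4454, -0.2988, 0.0021]
ee_rot: [3.142, 0.0, -1.834]
force: [-0.1, 0.2, -0.1]
width: 0.001
gripper_force: 0.0
```

Call:
{"name": "apply_moves", "arguments": {
  "steps": [
    {"translation":[0,0,-0.003],"rotation":[0,0,0]},
    {"translation":[0,0,-0.006],"rotation":[0,0,0]},
    {"translation":[0,0,-0.008],"rotation":[0,0,0]},
    {"translation":[0,0,-0.01],"rotation":[0,0,0]},
    {"translation":[0,0,-0.012],"rotation":[0,0,0]},
    {"translation":[0,0,-0.014],"rotation":[0,0,0]},
    {"translation":[0,0,-0.016],"rotation":[0,0,0]},
    {"translation":[0,0,-0.018],"rotation":[0,0,0]},
    {"translation":[0,0,-0.02],"rotation":[0,0,0]},
    {"translation":[0,0,-0.02],"rotation":[0,0,0]}
  ]
}}

```text
t: 6.97
eef_pos: [0.4454, -0.2988, -0.0029]
ee_rot: [3.141, 0.0, -1.834]
force: [-0.3, -0.1, 1.3]
width: 0.0008
gripper_force: 0.0
```

No contact even at a reported z of -0.003, so the real tip is well above the reported TCP and about at knob height here. Pushing now.

Call:
{"name": "apply_moves", "arguments": {
  "steps": [
    {"translation":[0.015,0.055,0],"rotation":[0,0,0]},
    {"translation":[0.03,0.11,0],"rotation":[0,0,0]},
    {"translation":[0.04,0.15,0],"rotation":[0,0,0]},
    {"translation":[0.05,0.185,0],"rotation":[0,0,0]},
    {"translation":[0.058,0.215,0],"rotation":[0,0,0]},
    {"translation":[0.064,0.24,0],"rotation":[0,0,0]},
    {"translation":[0.07,0.26,0],"rotation":[0,0,0]},
    {"translation":[0.075,0.28,0],"rotation":[0,0,0]},
    {"translation":[0.08,0.3,0],"rotation":[0,0,0]},
    {"translation":[0.085,0.32,0],"rotation":[0,0,0]}
  ]
}}

```text
t: 7.8
eef_pos: [0.4669, -0.2185, -0.0028]
ee_rot: [-3.141, 0.0, -1.834]
force: [0.1, -0.7, -1.1]
width: 0.0005
gripper_force: 0.7
```

Run:
```python
from h import *
im=grab_frame("side"); cv2.imwrite("pics/raw4.png",im)
x,y,k=240,100,6
a=cv2.resize(im[y:y+75,x:x+75],None,fx=k,fy=k,interpolation=cv2.INTER_CUBIC)
s=get_state();p=s["eef_pos"];print(p,s["force"])
for z,c in((0,(0,0,255)),(.02,(0,255,0)),(.03,(255,0,0))):
    u,v=(proj("side",p+[0,0,z])-[x,y]+.5)*k; cv2.drawMarker(a,(int(u),int(v)),c,0,14,1)
cv2.imwrite("pics/p4.png",a)
```

```text
[ 0.46719146 -0.2179537  -0.00277248] [-0.66712059  1.46694547 -0.26008484]
```

View pics/p4.png

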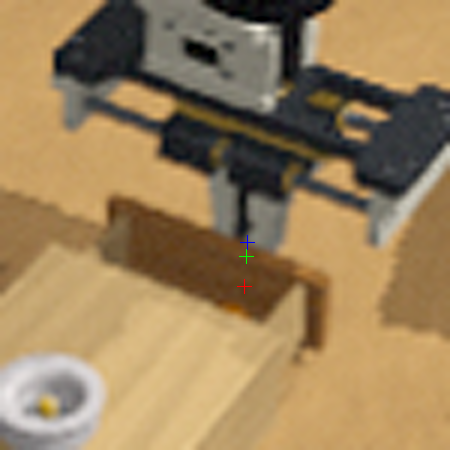

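The fingers are now behind the drawer front and the drawer is moving in: its front's top corners are at about (258,132) and (294.5,145). I'll compute what is left.

Run:
```python
from h import *
ax=np.array([.258,.966]);o=np.array([.510,-.060])
off=lambda p:(o-p[:2])@ax
for p in((265.5,125.3),(300.5,140),(258,132.1),(294.5,145.2)): print(p,off(onz("side",*p,.053)))
print("tcp",off([.4672,-.218]))
```

```text
(265.5, 125.3) 0.1723017736314098
(300.5, 140) 0.16643071894005737
(258, 132.1) 0.1319515029456484
(294.5, 145.2) 0.1360362134565505
tcp 0.1636704
```

Call:
{"name": "apply_moves", "arguments": {
  "steps": [
    {"translation":[0.004,0.016,0],"rotation":[0,0,0]},
    {"translation":[0.008,0.032,0],"rotation":[0,0,0]},
    {"translation":[0.013,0.048,0],"rotation":[0,0,0]},
    {"translation":[0.017,0.064,0],"rotation":[0,0,0]},
    {"translation":[0.021,0.08,0],"rotation":[0,0,0]},
    {"translation":[0.025,0.095,0],"rotation":[0,0,0]},
    {"translation":[0.029,0.11,0],"rotation":[0,0,0]},
    {"translation":[0.033,0.125,0],"rotation":[0,0,0]},
    {"translation":[0.037,0.14,0],"rotation":[0,0,0]},
    {"translation":[0.041,0.155,0],"rotation":[0,0,0]}
  ]
}}

```text
t: 8.68
eef_pos: [0.4769, -0.18, -0.0028]
ee_rot: [3.141, -0.0, -1.833]
force: [0.7, -10.4, -0.2]
width: 0.0005
gripper_force: 4.4
```

Call:
{"name": "apply_moves", "arguments": {
  "steps": [
    {"translation":[0.001,0.004,0],"rotation":[0,0,0]},
    {"translation":[0.002,0.008,0],"rotation":[0,0,0]},
    {"translation":[0.003,0.012,0],"rotation":[0,0,0]},
    {"translation":[0.004,0.016,0],"rotation":[0,0,0]},
    {"translation":[0.005,0.02,0],"rotation":[0,0,0]},
    {"translation":[0.006,0.023,0],"rotation":[0,0,0]},
    {"translation":[0.007,0.026,0],"rotation":[0,0,0]},
    {"translation":[0.008,0.029,0],"rotation":[0,0,0]},
    {"translation":[0.008,0.031,0],"rotation":[0,0,0]},
    {"translation":[0.008,0.031,0],"rotation":[0,0,0]}
  ]
}}

```text
t: 9.52
eef_pos: [0.4788, -0.1724, -0.0029]
ee_rot: [3.141, -0.0, -1.834]
force: [-0.0, -2.0, -0.2]
width: 0.0003
gripper_force: 1.1
```

Call:
{"name": "apply_moves", "arguments": {
  "steps": [
    {"translation":[0.001,0.002,0],"rotation":[0,0,0]},
    {"translation":[0.001,0.004,0],"rotation":[0,0,0]},
    {"translation":[0.002,0.006,0],"rotation":[0,0,0]},
    {"translation":[0.002,0.008,0],"rotation":[0,0,0]},
    {"translation":[0.003,0.01,0],"rotation":[0,0,0]},
    {"translation":[0.003,0.011,0],"rotation":[0,0,0]},
    {"translation":[0.003,0.012,0],"rotation":[0,0,0]},
    {"translation":[0.003,0.013,0],"rotation":[0,0,0]},
    {"translation":[0.003,0.013,0],"rotation":[0,0,0]},
    {"translation":[0.003,0.013,0],"rotation":[0,0,0]}
  ]
}}

```text
t: 10.35
eef_pos: [0.4787, -0.1719, -0.0028]
ee_rot: [3.14, -0.003, -1.834]
force: [-0.4, -23.8, -3.2]
width: 0.0005
gripper_force: 11.3
```

The drawer hit its hard stop: 24 N with no further motion, after passing the 10 N detent. Backing off and lifting.

Call:
{"name": "apply_moves", "arguments": {
  "steps": [
    {"translation":[-0.01,-0.04,0],"rotation":[0,0,0]},
    {"translation":[-0.025,-0.1,0],"rotation":[0,0,0]},
    {"translation":[-0.04,-0.16,0.02],"rotation":[0,0,0]},
    {"translation":[-0.04,-0.16,0.15],"rotation":[0,0,0]},
    {"translation":[-0.04,-0.16,0.3],"rotation":[0,0,0]},
    {"translation":[-0.04,-0.16,0.45],"rotation":[0,0,0]},
    {"translation":[-0.04,-0.16,0.6],"rotation":[0,0,0]},
    {"translation":[-0.04,-0.16,0.73],"rotation":[0,0,0]},
    {"translation":[-0.04,-0.16,0.83],"rotation":[0,0,0]},
    {"translation":[-0.04,-0.16,0.88],"rotation":[0,0,0]}
  ]
}}

```text
t: 11.18
eef_pos: [0.4711, -0.2093, 0.2213]
ee_rot: [-3.136, 0.001, -1.833]
force: [0.3, -0.5, 0.1]
width: 0.0003
gripper_force: 0.0
```

Call:
{"name": "apply_moves", "arguments": {
  "steps": [
    {"translation":[0,0.07,0],"rotation":[0,0,-0.1]},
    {"translation":[0,0.17,0],"rotation":[0,0,-0.2]},
    {"translation":[0,0.27,0],"rotation":[0,0,-0.3]},
    {"translation":[0.01,0.38,0],"rotation":[0,0,-0.4]},
    {"translation":[0.01,0.49,0],"rotation":[0,0,-0.5]},
    {"translation":[0.01,0.6,0],"rotation":[0,0,-0.6]},
    {"translation":[0.02,0.7,0],"rotation":[0,0,-0.7]},
    {"translation":[0.02,0.8,0],"rotation":[0,0,-0.8]},
    {"translation":[0.02,0.9,0],"rotation":[0,0,-0.9]},
    {"translation":[0.02,1.0,0],"rotation":[0,0,-1.0]}
  ],
  "jaw": -0.4
}}

```text
t: 12.02
eef_pos: [0.4743, 0.0424, 0.2172]
ee_rot: [3.141, 0.001, -2.36]
force: [0.6, -0.4, 0.5]
width: 0.0589
gripper_force: 0.0
```

Call:
{"name": "apply_moves", "arguments": {
  "steps": [
    {"translation":[0,0.1,0],"rotation":[0,0,-0.1]},
    {"translation":[0.005,0.2,0],"rotation":[0,0,-0.2]},
    {"translation":[0.01,0.3,0],"rotation":[0,0,-0.3]},
    {"translation":[0.015,0.4,0],"rotation":[0,0,-0.4]},
    {"translation":[0.02,0.5,0],"rotation":[0,0,-0.5]},
    {"translation":[0.025,0.6,0],"rotation":[0,0,-0.6]},
    {"translation":[0.03,0.7,0],"rotation":[0,0,-0.7]},
    {"translation":[0.03,0.8,0],"rotation":[0,0,-0.8]},
    {"translation":[0.03,0.88,0],"rotation":[0,0,-0.9]},
    {"translation":[0.03,0.94,0],"rotation":[0,0,-1.0]}
  ]
}}

```text
t: 12.85
eef_pos: [0.4818, 0.2778, 0.2169]
ee_rot: [3.141, -0.0, -2.883]
force: [-0.7, -0.3, 0.5]
width: 0.0614
gripper_force: 0.0
```

Run:
```python
from h import *
s=get_state();p=s["eef_pos"];print(s["t"],p,s["ee_rot"],s["width"],s["force"])
im=grab_frame("side");t=grab_frame("top");cv2.imwrite("pics/raw5s.png",im);cv2.imwrite("pics/raw5t.png",t)
def mk(n,im,x,y,w,h,k):
    a=cv2.resize(im[y:y+h,x:x+w],None,fx=k,fy=k,interpolation=cv2.INTER_CUBIC)
    for z,c in((0,(0,0,255)),(.025,(0,255,0))):
        u,v=(proj(n,p+[0,0,z])-[x,y]+.5)*k; cv2.drawMarker(a,(int(u),int(v)),c,0,14,1)
    return a
cv2.imwrite("pics/p5.png",np.hstack([mk("side",im,170,110,135,180,3),mk("top",t,165,140,125,180,3)]))
print(proj("side",p),proj("top",p))
```

```text
12.85 [0.48179597 0.27779059 0.21687896] [ 3.14106765e+00 -3.96245393e-04 -2.88251552e+00] 0.06141279320405896 [-0.74428609 -0.27210778  0.52782133]
[222.4918876  218.13786896] [180.01366899 186.30112881]
```

View pics/p5.png

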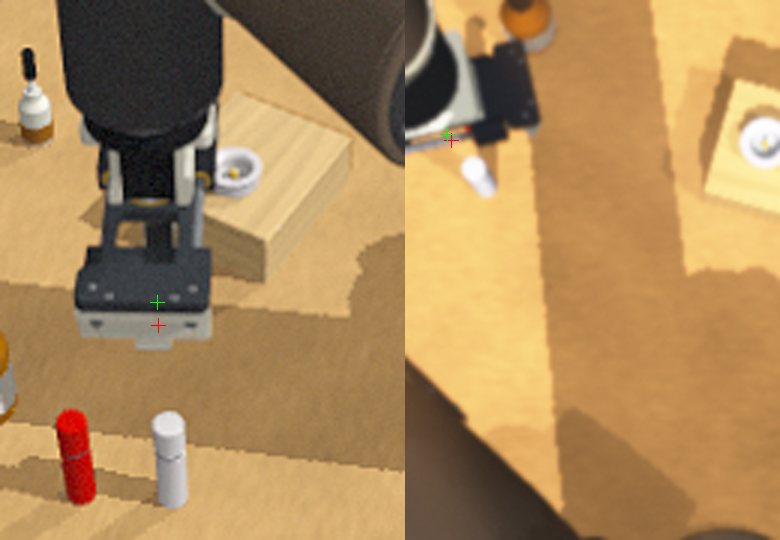

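Run:
```python
from h import *
p=np.array([.4818,.2778,.2169]);y=np.array([-.255,.967,0])
for dz in(0,.015,.025,.035):
    print(dz,*[((proj("side",p+y*d+[0,0,dz])-[170,110]+.5)*3).round() for d in(.031,.052)])
```

```text
0 [156. 361.] [154. 386.]
0.015 [155. 347.] [153. 372.]
0.025 [155. 337.] [152. 362.]
0.035 [154. 328.] [152. 353.]
```

Finger x/y agrees with the report, and only the tip height is offset, by about +25–30 mm. I'll descend over the atomiser with that allowed for (real tip at about 0.057).

Call:
{"name": "apply_moves", "arguments": {
  "steps": [
    {"translation":[-0.004,-0.006,-0.06],"rotation":[0,0,0]},
    {"translation":[-0.008,-0.013,-0.15],"rotation":[0,0,0]},
    {"translation":[-0.008,-0.013,-0.25],"rotation":[0,0,0]},
    {"translation":[-0.008,-0.013,-0.35],"rotation":[0,0,0]},
    {"translation":[-0.008,-0.013,-0.45],"rotation":[0,0,0]},
    {"translation":[-0.008,-0.013,-0.55],"rotation":[0,0,0]},
    {"translation":[-0.008,-0.013,-0.63],"rotation":[0,0,0]},
    {"translation":[-0.008,-0.013,-0.69],"rotation":[0,0,0]},
    {"translation":[-0.008,-0.013,-0.73],"rotation":[0,0,0]},
    {"translation":[-0.008,-0.013,-0.748],"rotation":[0,0,0]}
  ]
}}

```text
t: 13.78
eef_pos: [0.4795, 0.2717, 0.0288]
ee_rot: [-3.141, -0.002, -2.881]
force: [0.4, -0.6, 0.1]
width: 0.0614
gripper_force: 0.0
```

Call:
{"name": "apply_moves", "arguments": {
  "steps": [
    {"translation":[0,0,0],"rotation":[0,0,0]},
    {"translation":[0,0,0],"rotation":[0,0,0]},
    {"translation":[0,0,0],"rotation":[0,0,0]},
    {"translation":[0,0,0],"rotation":[0,0,0]},
    {"translation":[0,0,0],"rotation":[0,0,0]},
    {"translation":[0,0,0],"rotation":[0,0,0]},
    {"translation":[0,0,0],"rotation":[0,0,0]},
    {"translation":[0,0,0],"rotation":[0,0,0]},
    {"translation":[0,0,0],"rotation":[0,0,0]},
    {"translation":[0,0,0],"rotation":[0,0,0]}
  ],
  "jaw": 1,
  "newtons": 40
}}

```text
t: 14.62
eef_pos: [0.4805, 0.2729, 0.0306]
ee_rot: [3.141, 0.001, -2.881]
force: [-1.1, -0.0, 7.2]
width: 0.0231
gripper_force: 40.0
```

Gripped at 23 mm with 40 N. Lifting and carrying to the dock.

Call:
{"name": "apply_moves", "arguments": {
  "steps": [
    {"translation":[0,0,0.03],"rotation":[0,0,0]},
    {"translation":[0,0,0.08],"rotation":[0,0,0]},
    {"translation":[0,0,0.14],"rotation":[0,0,0]},
    {"translation":[0,0,0.2],"rotation":[0,0,0]},
    {"translation":[0,0,0.26],"rotation":[0,0,0]},
    {"translation":[0,0,0.32],"rotation":[0,0,0]},
    {"translation":[0,0,0.38],"rotation":[0,0,0]},
    {"translation":[0,0,0.44],"rotation":[0,0,0]},
    {"translation":[0,0,0.48],"rotation":[0,0,0]},
    {"translation":[0,0,0.5],"rotation":[0,0,0]}
  ]
}}

```text
t: 15.45
eef_pos: [0.4805, 0.273, 0.1567]
ee_rot: [3.141, 0.001, -2.881]
force: [-0.2, 0.5, -0.8]
width: 0.0234
gripper_force: 40.0
```

Call:
{"name": "apply_moves", "arguments": {
  "steps": [
    {"translation":[0.01,-0.05,0],"rotation":[0,0,0]},
    {"translation":[0.02,-0.14,0],"rotation":[0,0,0]},
    {"translation":[0.04,-0.25,0],"rotation":[0,0,0]},
    {"translation":[0.05,-0.36,0],"rotation":[0,0,0]},
    {"translation":[0.07,-0.47,0],"rotation":[0,0,0]},
    {"translation":[0.09,-0.58,0],"rotation":[0,0,0]},
    {"translation":[0.1,-0.69,0],"rotation":[0,0,0]},
    {"translation":[0.12,-0.8,0],"rotation":[0,0,0]},
    {"translation":[0.13,-0.9,0],"rotation":[0,0,0]},
    {"translation":[0.15,-1.0,0],"rotation":[0,0,0]}
  ]
}}

```text
t: 16.28
eef_pos: [0.5166, 0.0206, 0.1543]
ee_rot: [3.141, -0.002, -2.881]
force: [1.0, 0.0, -1.7]
width: 0.0234
gripper_force: 40.0
```

Call:
{"name": "apply_moves", "arguments": {
  "steps": [
    {"translation":[0,-0.06,0],"rotation":[0,0,0]},
    {"translation":[0,-0.11,-0.02],"rotation":[0,0,0]},
    {"translation":[0,-0.15,-0.04],"rotation":[0,0,0]},
    {"translation":[0,-0.18,-0.06],"rotation":[0,0,0]},
    {"translation":[0,-0.2,-0.08],"rotation":[0,0,0]},
    {"translation":[0,-0.21,-0.09],"rotation":[0,0,0]},
    {"translation":[0,-0.216,-0.1],"rotation":[0,0,0]},
    {"translation":[0,-0.216,-0.1],"rotation":[0,0,0]},
    {"translation":[0,-0.216,-0.1],"rotation":[0,0,0]},
    {"translation":[0,-0.216,-0.1],"rotation":[0,0,0]}
  ]
}}

```text
t: 17.12
eef_pos: [0.5179, -0.0309, 0.1304]
ee_rot: [-3.142, 0.0, -2.88]
force: [-0.2, 0.5, -0.6]
width: 0.0237
gripper_force: 40.0
```

Run:
```python
from h import *
s=get_state();p=s["eef_pos"];print(s["t"],p,s["ee_rot"],s["width"],s["force"])
im=grab_frame("side");t=grab_frame("top");cv2.imwrite("pics/raw6s.png",im);cv2.imwrite("pics/raw6t.png",t)
x,y,k=205,110,6
a=cv2.resize(im[y:y+90,x:x+85],None,fx=k,fy=k,interpolation=cv2.INTER_CUBIC)
for z,c in((0,(0,0,255)),(-.0306,(0,255,0))):
    u,v=(proj("side",p+[0,0,z])-[x,y]+.5)*k; cv2.drawMarker(a,(int(u),int(v)),c,0,14,1)
u,v=(proj("side",[.518,-.031,.078])-[x,y]+.5)*k; cv2.drawMarker(a,(int(u),int(v)),(255,0,0),0,14,1)
b=cv2.resize(t[150:240,260:310],None,fx=k,fy=k,interpolation=cv2.INTER_CUBIC)[:540,:285]
cv2.imwrite("pics/p6.png",np.hstack([a,b]))
```

```text
17.1167 [ 0.51789123 -0.03086434  0.13035227] [-3.14157509e+00  3.51859452e-04 -2.88020797e+00] 0.02365228820767643 [-0.2308129   0.5288169  -0.56980503]
```

View pics/p6.png

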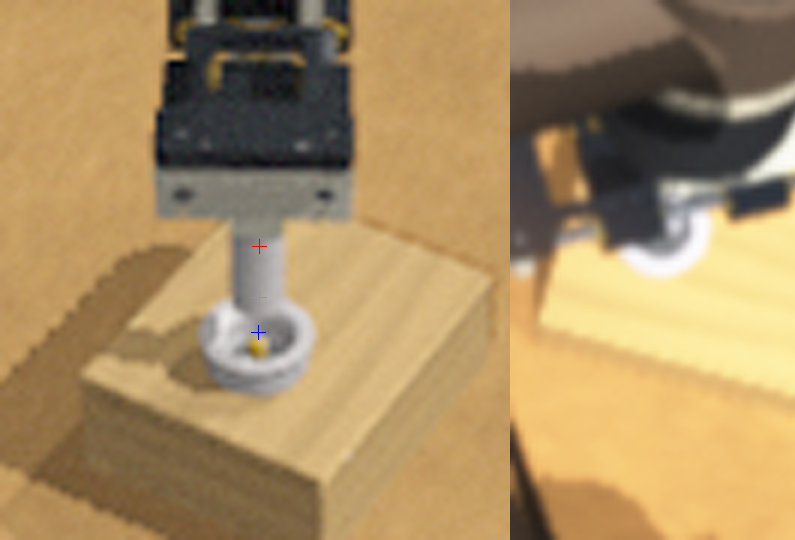

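The atomiser hangs above the dock at foot (259,296), in line with the rim centre at (258,337), and the drawer end no longer sticks out. The side view puts the dock about 1.5–2.5 mm further towards +y, so I'll nudge that way and lower into the flare.

Call:
{"name": "apply_moves", "arguments": {
  "steps": [
    {"translation":[0,0.003,-0.01],"rotation":[0,0,0]},
    {"translation":[0,0.007,-0.02],"rotation":[0,0,0]},
    {"translation":[0,0.007,-0.035],"rotation":[0,0,0]},
    {"translation":[0,0.007,-0.05],"rotation":[0,0,0]},
    {"translation":[0,0.007,-0.062],"rotation":[0,0,0]},
    {"translation":[0,0.007,-0.074],"rotation":[0,0,0]},
    {"translation":[0,0.007,-0.084],"rotation":[0,0,0]},
    {"translation":[0,0.007,-0.092],"rotation":[0,0,0]},
    {"translation":[0,0.007,-0.1],"rotation":[0,0,0]},
    {"translation":[0,0.007,-0.1],"rotation":[0,0,0]}
  ]
}}

```text
t: 18.05
eef_pos: [0.5176, -0.0297, 0.1048]
ee_rot: [-3.142, -0.0, -2.881]
force: [-0.0, -0.9, -1.6]
width: 0.023
gripper_force: 40.0
```

Call:
{"name": "apply_moves", "arguments": {
  "steps": [
    {"translation":[0,0,-0.002],"rotation":[0,0,0]},
    {"translation":[0,0,-0.004],"rotation":[0,0,0]},
    {"translation":[0,0,-0.006],"rotation":[0,0,0]},
    {"translation":[0,0,-0.008],"rotation":[0,0,0]},
    {"translation":[0,0,-0.01],"rotation":[0,0,0]},
    {"translation":[0,0,-0.012],"rotation":[0,0,0]},
    {"translation":[0,0,-0.014],"rotation":[0,0,0]},
    {"translation":[0,0,-0.016],"rotation":[0,0,0]},
    {"translation":[0,0,-0.016],"rotation":[0,0,0]},
    {"translation":[0,0,-0.016],"rotation":[0,0,0]}
  ]
}}

```text
t: 18.88
eef_pos: [0.5182, -0.0296, 0.1023]
ee_rot: [-3.141, 0.001, -2.88]
force: [-3.4, -1.6, 8.0]
width: 0.0232
gripper_force: 40.0
```

A lateral force of -3.4 N in x means the flare is guiding the foot towards -x and -y. I'll yield 1.5 mm that way, then continue.

Call:
{"name": "apply_moves", "arguments": {
  "steps": [
    {"translation":[-0.002,-0.001,0],"rotation":[0,0,0]},
    {"translation":[-0.004,-0.002,0],"rotation":[0,0,0]},
    {"translation":[-0.006,-0.003,0],"rotation":[0,0,0]},
    {"translation":[-0.006,-0.003,0],"rotation":[0,0,0]},
    {"translation":[-0.006,-0.003,-0.003],"rotation":[0,0,0]},
    {"translation":[-0.006,-0.003,-0.006],"rotation":[0,0,0]},
    {"translation":[-0.006,-0.003,-0.009],"rotation":[0,0,0]},
    {"translation":[-0.006,-0.003,-0.012],"rotation":[0,0,0]},
    {"translation":[-0.006,-0.003,-0.012],"rotation":[0,0,0]},
    {"translation":[-0.006,-0.003,-0.012],"rotation":[0,0,0]}
  ]
}}

```text
t: 19.72
eef_pos: [0.5186, -0.0299, 0.1016]
ee_rot: [-3.14, 0.005, -2.879]
force: [-5.4, 2.2, 23.8]
width: 0.0235
gripper_force: 40.1
```

The load rose to 24 N while the foot stayed about 7 mm above its seat, so something hard is blocking it. I'll check the saved and current frames numerically.

Run:
```python
from h import *
a=cv2.imread("pics/raw6s.png",0);b=grab_frame("side");cv2.imwrite("pics/raw7s.png",b);b=cv2.cvtColor(b,6)
o=cv2.imread("pics/raw5s.png",0)
for n,i in(("empty",o),("hover",a),("now",b)):
    print(n,"cols 237..259")
    for r in range(154,178): print(r,*i[r,237:260])
p=np.array([.5179,-.0309,.1304-.0306])
print("hover foot",proj("side",p),"front edge",proj("side",p+[-.002,.012,0]))
```

```text
empty cols 237..259
154 162 216 227 206 153 151 180 195 195 197 202 205 205 202 200 196 197 202 202 198 195 196 194
155 176 202 206 189 142 144 183 195 196 201 205 204 204 198 199 198 201 202 202 199 197 194 193
156 166 184 200 183 99 142 189 201 201 204 205 202 199 196 195 200 203 201 197 196 194 193 194
157 168 189 197 163 55 140 192 202 202 204 200 198 196 195 200 203 200 197 194 195 193 194 196
158 153 167 161 100 47 147 200 203 203 205 204 203 201 201 201 198 198 197 196 192 195 199 201
159 104 101 75 28 54 163 216 217 215 218 217 219 217 218 215 209 202 191 192 196 200 202 201
160 37 44 36 40 61 181 230 233 232 229 229 225 223 225 223 221 218 206 197 199 202 203 203
161 38 45 38 38 68 200 246 241 236 228 222 215 211 207 208 219 228 225 214 205 203 202 203
162 47 44 38 39 75 214 254 242 227 212 202 191 183 176 176 195 214 227 228 216 203 203 201
163 47 48 42 36 77 210 248 224 205 191 177 161 152 147 152 157 179 211 228 224 208 200 200
164 41 44 44 33 72 196 230 205 191 182 169 149 141 137 134 137 147 191 224 226 213 197 195
165 44 42 40 35 77 182 217 210 202 185 175 162 143 144 
[... 5176 characters left out ...]
98 197 190 179 181 172 172 189 189 189 189 187
172 116 114 110 111 119 114 116 120 139 146 151 157 160 155 147 162 178 181 183 190 190 187 190
173 114 112 105 107 117 119 124 121 121 122 128 137 146 162 171 179 184 183 185 192 187 189 191
174 105 104 105 104 104 110 117 120 122 130 141 154 161 165 170 175 182 187 189 189 187 189 188
175 141 139 141 143 146 143 144 144 139 137 139 150 153 160 170 176 185 189 189 187 190 189 185
176 162 166 167 166 166 166 170 165 162 158 156 157 154 165 179 188 189 189 188 188 188 185 181
177 162 166 164 166 163 169 168 169 164 164 166 167 172 181 187 189 188 190 187 190 184 180 179
hover foot [247.67769555 159.03956398] front edge [247.13502757 162.10323992]
```

The numbers show the grip offset is right (no slip) and the tube sits about 1.4 mm towards +x in the socket. First contact also pushed towards -x and -y. I'll lift clear, shift that way and try again.

Call:
{"name": "apply_moves", "arguments": {
  "steps": [
    {"translation":[0,0,0.016],"rotation":[0,0,0]},
    {"translation":[0,0,0.032],"rotation":[0,0,0]},
    {"translation":[-0.003,-0.003,0.032],"rotation":[0,0,0]},
    {"translation":[-0.006,-0.005,0.032],"rotation":[0,0,0]},
    {"translation":[-0.006,-0.005,0.028],"rotation":[0,0,0]},
    {"translation":[-0.006,-0.005,0.024],"rotation":[0,0,0]},
    {"translation":[-0.006,-0.005,0.02],"rotation":[0,0,0]},
    {"translation":[-0.006,-0.005,0.016],"rotation":[0,0,0]},
    {"translation":[-0.006,-0.005,0.012],"rotation":[0,0,0]},
    {"translation":[-0.006,-0.005,0.008],"rotation":[0,0,0]}
  ]
}}

```text
t: 20.6
eef_pos: [0.5157, -0.0317, 0.1019]
ee_rot: [-3.14, 0.002, -2.88]
force: [-5.4, 1.1, 23.2]
width: 0.023
gripper_force: 40.0
```

The contact height is the same (0.102) after a 3 mm shift, so this is puzzling. I'll lift slightly and feel for the socket walls to find the true centre.

Call:
{"name": "apply_moves", "arguments": {
  "steps": [
    {"translation":[0,0,0.009],"rotation":[0,0,0]},
    {"translation":[0,0,0.018],"rotation":[0,0,0]},
    {"translation":[0,0,0.018],"rotation":[0,0,0]},
    {"translation":[-0.004,0,0.018],"rotation":[0,0,0]},
    {"translation":[-0.008,0,0.018],"rotation":[0,0,0]},
    {"translation":[-0.012,0,0.018],"rotation":[0,0,0]},
    {"translation":[-0.016,0,0.018],"rotation":[0,0,0]},
    {"translation":[-0.02,0,0.018],"rotation":[0,0,0]},
    {"translation":[-0.02,0,0.018],"rotation":[0,0,0]},
    {"translation":[-0.02,0,0.018],"rotation":[0,0,0]}
  ]
}}

```text
t: 21.43
eef_pos: [0.5121, -0.0313, 0.1052]
ee_rot: [-3.141, 0.004, -2.88]
force: [8.3, -3.3, -3.1]
width: 0.0238
gripper_force: 40.0
```

Call:
{"name": "apply_moves", "arguments": {
  "steps": [
    {"translation":[0.008,0,0],"rotation":[0,0,0]},
    {"translation":[0.016,0,0],"rotation":[0,0,0]},
    {"translation":[0.02,0,0],"rotation":[0,0,0]},
    {"translation":[0.024,0,0],"rotation":[0,0,0]},
    {"translation":[0.028,0,0],"rotation":[0,0,0]},
    {"translation":[0.032,0,0],"rotation":[0,0,0]},
    {"translation":[0.036,0,0],"rotation":[0,0,0]},
    {"translation":[0.04,0,0],"rotation":[0,0,0]},
    {"translation":[0.04,0,0],"rotation":[0,0,0]},
    {"translation":[0.04,0,0],"rotation":[0,0,0]}
  ]
}}

```text
t: 22.27
eef_pos: [0.5196, -0.0316, 0.1046]
ee_rot: [3.142, -0.0, -2.881]
force: [0.5, 0.1, -0.5]
width: 0.0233
gripper_force: 40.0
```

Call:
{"name": "apply_moves", "arguments": {
  "steps": [
    {"translation":[0.004,0,0],"rotation":[0,0,0]},
    {"translation":[0.008,0,0],"rotation":[0,0,0]},
    {"translation":[0.012,0,0],"rotation":[0,0,0]},
    {"translation":[0.016,0,0],"rotation":[0,0,0]},
    {"translation":[0.018,0,0],"rotation":[0,0,0]},
    {"translation":[0.02,0,0],"rotation":[0,0,0]},
    {"translation":[0.022,0,0],"rotation":[0,0,0]},
    {"translation":[0.022,0,0],"rotation":[0,0,0]},
    {"translation":[0.022,0,0],"rotation":[0,0,0]},
    {"translation":[0.022,0,0],"rotation":[0,0,0]}
  ]
}}

```text
t: 23.1
eef_pos: [0.5234, -0.0321, 0.1041]
ee_rot: [3.141, -0.003, -2.881]
force: [-5.9, 0.6, 1.5]
width: 0.0233
gripper_force: 40.0
```

Call:
{"name": "apply_moves", "arguments": {
  "steps": [
    {"translation":[-0.016,0,0],"rotation":[0,0,0]},
    {"translation":[-0.032,0,0],"rotation":[0,0,0]},
    {"translation":[-0.032,0.006,0],"rotation":[0,0,0]},
    {"translation":[-0.032,0.012,0],"rotation":[0,0,0]},
    {"translation":[-0.032,0.018,0],"rotation":[0,0,0]},
    {"translation":[-0.032,0.022,0],"rotation":[0,0,0]},
    {"translation":[-0.032,0.026,0],"rotation":[0,0,0]},
    {"translation":[-0.032,0.028,0],"rotation":[0,0,0]},
    {"translation":[-0.032,0.028,0],"rotation":[0,0,0]},
    {"translation":[-0.032,0.028,0],"rotation":[0,0,0]}
  ]
}}

```text
t: 23.93
eef_pos: [0.5173, -0.0271, 0.1051]
ee_rot: [-3.138, -0.002, -2.88]
force: [1.7, -13.8, -0.6]
width: 0.0235
gripper_force: 40.1
```

The walls put the socket centre at about (0.518,-0.033). Moving there and lowering.

Call:
{"name": "apply_moves", "arguments": {
  "steps": [
    {"translation":[0,-0.012,0.004],"rotation":[0,0,0]},
    {"translation":[0.001,-0.024,0.004],"rotation":[0,0,0]},
    {"translation":[0.001,-0.034,0.004],"rotation":[0,0,0]},
    {"translation":[0.001,-0.034,0],"rotation":[0,0,0]},
    {"translation":[0.001,-0.034,-0.004],"rotation":[0,0,0]},
    {"translation":[0.001,-0.034,-0.008],"rotation":[0,0,0]},
    {"translation":[0.001,-0.034,-0.012],"rotation":[0,0,0]},
    {"translation":[0.001,-0.034,-0.014],"rotation":[0,0,0]},
    {"translation":[0.001,-0.034,-0.014],"rotation":[0,0,0]},
    {"translation":[0.001,-0.034,-0.014],"rotation":[0,0,0]}
  ]
}}

```text
t: 24.77
eef_pos: [0.5176, -0.0329, 0.1013]
ee_rot: [3.142, 0.0, -2.881]
force: [0.1, 1.9, 1.0]
width: 0.0234
gripper_force: 40.0
```

Call:
{"name": "apply_moves", "arguments": {
  "steps": [
    {"translation":[0,0,-0.003],"rotation":[0,0,0]},
    {"translation":[0,0,-0.006],"rotation":[0,0,0]},
    {"translation":[0,0,-0.009],"rotation":[0,0,0]},
    {"translation":[0,0,-0.012],"rotation":[0,0,0]},
    {"translation":[0,0,-0.015],"rotation":[0,0,0]},
    {"translation":[0,0,-0.018],"rotation":[0,0,0]},
    {"translation":[0,0,-0.02],"rotation":[0,0,0]},
    {"translation":[0,0,-0.02],"rotation":[0,0,0]},
    {"translation":[0,0,-0.02],"rotation":[0,0,0]},
    {"translation":[0,0,-0.02],"rotation":[0,0,0]}
  ]
}}

```text
t: 25.6
eef_pos: [0.5176, -0.033, 0.0963]
ee_rot: [-3.142, 0.0, -2.881]
force: [-0.2, 2.6, 4.2]
width: 0.0234
gripper_force: 40.0
```

The nipple spring is now compressing as expected. Pressing on, with a 0.5 mm easing in y.

Call:
{"name": "apply_moves", "arguments": {
  "steps": [
    {"translation":[0,0.002,-0.001],"rotation":[0,0,0]},
    {"translation":[0,0.002,-0.003],"rotation":[0,0,0]},
    {"translation":[0,0.002,-0.005],"rotation":[0,0,0]},
    {"translation":[0,0.002,-0.007],"rotation":[0,0,0]},
    {"translation":[0,0.002,-0.009],"rotation":[0,0,0]},
    {"translation":[0,0.002,-0.01],"rotation":[0,0,0]},
    {"translation":[0,0.002,-0.011],"rotation":[0,0,0]},
    {"translation":[0,0.002,-0.011],"rotation":[0,0,0]},
    {"translation":[0,0.002,-0.011],"rotation":[0,0,0]},
    {"translation":[0,0.002,-0.011],"rotation":[0,0,0]}
  ]
}}

```text
t: 26.43
eef_pos: [0.518, -0.0328, 0.0946]
ee_rot: [-3.141, 0.001, -2.88]
force: [-1.9, 1.0, 13.9]
width: 0.0236
gripper_force: 40.0
```

It is exactly at the predicted seat (0.0946) with 13.9 N. Holding for one call to check the push stays.

Call:
{"name": "apply_moves", "arguments": {
  "steps": [
    {"translation":[0,0,0],"rotation":[0,0,0]},
    {"translation":[0,0,0],"rotation":[0,0,0]},
    {"translation":[0,0,0],"rotation":[0,0,0]},
    {"translation":[0,0,0],"rotation":[0,0,0]},
    {"translation":[0,0,0],"rotation":[0,0,0]},
    {"translation":[0,0,0],"rotation":[0,0,0]},
    {"translation":[0,0,0],"rotation":[0,0,0]},
    {"translation":[0,0,0],"rotation":[0,0,0]},
    {"translation":[0,0,0],"rotation":[0,0,0]},
    {"translation":[0,0,0],"rotation":[0,0,0]}
  ]
}}

```text
t: 27.27
eef_pos: [0.518, -0.0327, 0.0946]
ee_rot: [-3.141, 0.001, -2.88]
force: [-2.7, 0.9, 14.2]
width: 0.0231
gripper_force: 40.0
```

```bash
python3 -c "
from station import *
print(job_done())"
```

```text
the job is handed in; nothing more can be done
None
```

I pushed the drawer home to its hard stop, then seated the atomiser in the dock. It was still gripped and pressed down at a steady 14 N, with its foot at the expected floor height, when I handed the job in at about 27 s.

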